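# Set the length stop and load the offcut from the sliding-door case

## Robot

A 6-joint arm with a two-finger parallel gripper is mounted at the origin on a cart in front of the work surface, level with it; the furniture and walls round the work are solid. World frame = base frame: x ahead of the robot, y to its left, z up, the work surface at z = 0. Lengths are in m, angles in rad, forces in N, time in s.
With the tool pointing down it reaches from about 0.35 to 0.775 m from the base axis. Payload 5.5 kg.
Tool frame: the origin (TCP) lies midway between the tips of the shut fingers; the grasp point (between the pads) lies 19 mm behind it; z points along the fingers, y is the line along which they close (so a half turn about z gives the same grasp; the last joint's range is limited). The gripper opens to 85 mm and grips with 20 to 120 N. Pads are 22 mm wide; open, the fingers measure 114 mm over their backs; the gripper's body (76 mm by 85 mm) begins 54 mm behind the grasp point. The pads swing forward as they close: fully open they stand 13 mm farther back than shut.
Start: joints at [1.002, 0.313, 0.046, 1.304, 0, 1.431], TCP at [0.239, 0.523, 0.231] pointing down, gripper open.
Joint ranges: [-2.76, 2.76], [-0.86, 1.69], [-1.03, 1.26], [-2.2, 2.34], [-1.47, 1.5], [-3.14, 3.14]. Speed limits (rad/s): [2.57, 2.57, 3.14, 3.14, 3.14, 3.14].

## Interface

Orientations are given as a unit quaternion [w, x, y, z].
In Python, from workcell import telemetry, imaging, env gives the robot as it stands. The module is installed in compiled form; this text tells all that it offers.
- The arm moves only by the tool step_arm, never from a script. Its argument "moves" is a list of rows, each a list of 3 entries, a list of its own where there are three numbers: the shift along the tool's x, y, z in mm, then the turn, a rotation vector about the tool's x, y, z in rad, then the finger opening in mm, from 0 to 85.4. A call has 1 to 8 rows; each row is the pose to reach, as a shift and turn from the pose commanded when the call began, along the tool's axes at that moment; what a row does not reach only later rows make up. A row lasts 1/12 s, in which the tool goes at most 41.7 mm and 7.16 degrees, less where a joint would pass 70% of its speed; a pose out of reach is approached as far as the arm can. A call with a gripper value outside its range is refused whole. The fingers move at their own pace and stop on an object; "grip_force" is the grip in N (left out, the last holds). Time passes only in rows, so rows that repeat a pose let the fingers close. It gives the time, the measured TCP pose, the force, the opening and the grip force at its end, in the units of the state.
- telemetry.get_state(): the state, without advancing time (a new reading comes with each control period).
- imaging.read_camera(name): name is "side" or "top" or "wrist"; returns the picture (480x640x3 uint8, red, green, blue); there is no depth.
- imaging.camera_params(name): a dict with "camera_matrix" (3x3 intrinsics, pixels), "pose" (4x4, takes a point from camera to world coordinates). Camera axes: x right, y up, looking along -z (the intrinsics and any distortion apply to the point x, -y, -z); pixel columns grow to the right and rows downward; lengths in m; the calibration is good to about 2 mm. A picture is of the moment at which its call begins: read the wrist's pose just before it. camera_params takes no time and is no camera call; for the wrist camera it gives the pose at the moment of the call.
- env.hand_in(): hands the job in; it is judged then, once.
The state is a dict: "clock": time; "joint_pos": joint angles; "qvel": joint speeds; "tau": joint torques, N m; "tcp_pos": TCP position; "orientation": TCP orientation; "wrist_force": force on the tool from outside, world axes, zero at the start; "ft_torque": the same for the moment, N m; "finger_gap": finger opening in m; "grip_force": force on a finger pad.
Only numpy, scipy, OpenCV 4.12 (cv2) and the standard library are available. Lean on these libraries where they do the work, as an engineer would, in place of code of your own. Each camera call takes 0.05 s, during which the arm holds its last target. There are 200 camera calls.

## Task

Slide the stop along the wooden trough until its right-hand (butting) face is level with the brass pointer. Then slide open the door of the sloping case that covers the thick pine offcut, lift the offcut out and lay it flat in the trough, right of the stop with its end butted against the stop, which must still be level with the pointer. Finally slide the case's door fully shut again; leave the thin batten where it lies.

Things in the scene. Friction and masses are not known exactly. Their poses are not given: they have to be found in the camera images.
- trough: Plywood cut-to-length trough fixed to the bench nearest the robot, 76 (x) x 380 (y) mm. Origin: centre of its underside, on the bench; y runs along the trough (to the robot's left), z up. Its bed is 12 mm above the bench; two rails 10 mm thick stand 10 mm above the bed (22 mm above the bench), 56 mm apart inside. Stop and workpiece lie between the rails.
- stop (a joint): Slide position of the stop along the trough, m: 0 to 0.155, growing to +y of the trough (robot's left). 0 has the butting face at the middle of the trough's length. Friction about 7 N holds it where it is left; no spring.
- stop_face (a point): Foot of the stop's butting face (its right-hand, -y face), mid-width, at the height of the bed; axes as the trough. The stop is a wooden block 50 (x) x 30 (y) x 31 (z) mm extending to +y from this face, with an aluminium grip rib on top.
- stop_grip (a point): Centre of the stop's grip rib, an upright rib 44 (x) x 14 (y) x 30 (z) mm; top 15 mm above this point, pinch it along y of the trough. 45 mm above the bed and 15 mm to +y of the butting face.
- pointer_tip (a point): Tip of the small brass pointer (finger 3 mm wide) clipped to the trough's front rail, 25 mm above the bench, 30 mm to -x of the trough's middle line; axes as the trough. Its position along y is where the stop's butting face shall be.
- case: Fixed plywood case, 366 mm wide (y); its face slopes 35 degrees towards the robot (rising away from it) behind two clear sliding doors. Origin: lower front edge on the bench, mid-width; x away from the robot, z up. The tilted box is 191 mm long up the slope; floor 6 mm, walls 8 mm thick, rising 60 mm above the inner floor. A divider parts it into a left (+y) and a right (-y) compartment.
- door_left (a joint): Opening of the left door, m: 0 shut, 0.120 fully open (slid to the robot's right, over the right door). Friction about 2 N. Clear panel 180 mm wide, 5 mm thick, its outer face 56.5 mm above the inner floor.
- door_right (a joint): Opening of the right door, m: 0 shut, 0.120 fully open (slid to the robot's left, under the left door). Friction about 2 N. Clear panel 180 mm wide, 5 mm thick, its outer face 49 mm above the inner floor. Either door fully open bares the outer 120 mm of its compartment's 172 mm.
- door_left_grip (a point): Top middle of the left door's aluminium grip rib, 40 mm from its outer (left) edge: 60 mm along the slope, 12 mm wide (y), 22 mm tall down to the panel. Site axes: x up the slope, y to the left, z outward along the normal of the sloping face (tilted 35 degrees from vertical towards the robot).
- door_right_grip (a point): Top middle of the right door's rib, 40 mm from its outer (right) edge: same axes, length and width, but 30 mm tall. When this door is fully open the rib stands beside the left door's edge, whose outer face is 22.5 mm below the rib's top: fingertips no deeper than 20 mm below the top pass over it.
- pine_offcut: The thick pine offcut, a wooden bar 44 (x) x 140 (y, lengthwise) x 38 (z) mm, 0.12 kg. Origin: centre of its underside; z along its thickness. At the start it lies on the sloping floor of the left or the right compartment, its length along the slope, its lower end at the lower wall, its middle about 115 mm from the case's middle.
- batten: A thin wooden batten 22 x 140 (y, lengthwise) x 22 mm lying likewise in the other compartment; stays there. Origin: centre of its underside.

How it is judged:
By the outcome, as a careful person would: the job done as asked, in the order asked, and still so for the second after the job is handed in, with the robot touching nothing.
It also fails if it takes over 72 s, if anything falls off the work surface, if the arm or the gripper's body presses on something with over 40 N, if the wrist force passes 120 N, or if a joint passes its speed limit or range.

## Working session

There is one attempt and no reset: what is moved stays moved. The work goes in short steps, Python scripts to look and compute and a tool call to move; the robot and the scene stay as the last step left them, time stands still between calls to the robot, and variables do not carry over. Pictures are saved under pics/ and viewed, at most 10 in all, crops included, and the job is handed in when it is done.

Besides the shell and the picture viewer there is one more tool, called as name(argument=value, ...), one argument or row to a line, values as JSON. step_arm: Moves the arm, as the interface text tells. Its arguments: {"type":"object","properties":{"moves":{"type":"array"},"grip_force":{"type":"number"}},"required":["moves"]}

```bash
mkdir -p pics; python3 - <<'E'
from workcell import telemetry, imaging, env
import cv2
s=telemetry.get_state(); print(s)
for n in("top","side"):
    im=imaging.read_camera(n); cv2.imwrite(f"pics/{n}0.png",im[:,:,::-1])
    p=imaging.camera_params(n); print(n,p)
E
```

```text
{'clock': 0.0, 'joint_pos': array([1.00239097e+00, 3.13995303e-01, 4.49455040e-02, 1.30360781e+00,
       6.10296894e-06, 1.43116957e+00]), 'qvel': array([-2.41416959e-03,  1.67429315e-03,  1.55026410e-05, -1.83410842e-03,
       -1.12133993e-03,  3.73689051e-04]), 'tau': array([-1.55222642e-03, -4.80629075e+01,  2.98530936e+01,  1.95634807e-02,
       -1.86941038e-04, -2.16166762e-05]), 'tcp_pos': array([0.2387948 , 0.52248649, 0.2303981 ]), 'orientation': array([-3.25485214e-04,  2.12750662e-01,  9.77106079e-01, -8.71871939e-04]), 'wrist_force': array([ 0.18940979, -0.13922201, -0.10511534]), 'ft_torque': array([0.06436961, 0.0222839 , 0.0427412 ]), 'grip_force': 0.0, 'finger_gap': 0.08568181004272153}
top {'camera_matrix': array([[523.34267525,   0.        , 323.17925591],
       [  0.        , 523.34267525, 246.64808028],
       [  0.        ,   0.        ,   1.        ]]), 'pose': array([[-0.02184718,  0.98529112, -0.16948186,  0.39673706],
       [-0.99975966, -0.02122153,  0.00550231,  0.01963479],
       [ 0.00182471,  0.16956134,  0.98551795,  0.91418218],
       [ 0.        ,  0.        ,  0.        ,  1.        ]])}
side {'camera_matrix': array([[584.09608934,   0.        , 312.0964446 ],
       [  0.        , 584.09608934, 240.32070413],
       [  0.        ,   0.        ,   1.        ]]), 'pose': array([[ 0.83903085,  0.31443439, -0.44402505,  0.110961  ],
       [-0.54408091,  0.4875674 , -0.68282794, -0.6360723 ],
       [ 0.00178755,  0.81449926,  0.58016184,  0.64985792],
       [ 0.        ,  0.        ,  0.        ,  1.        ]])}
```

View pics/top0.png

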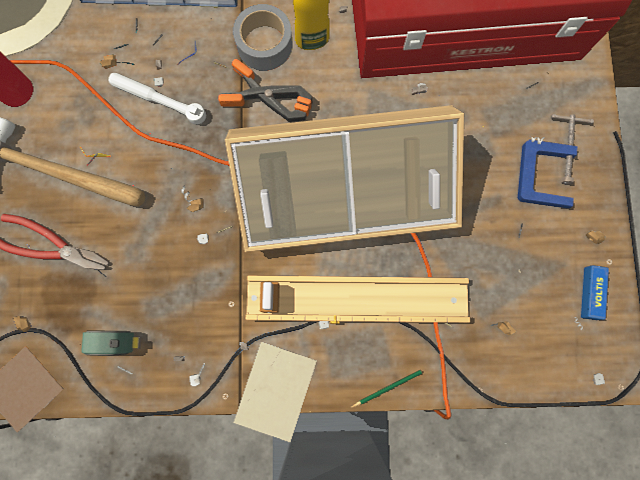

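View pics/side0.png

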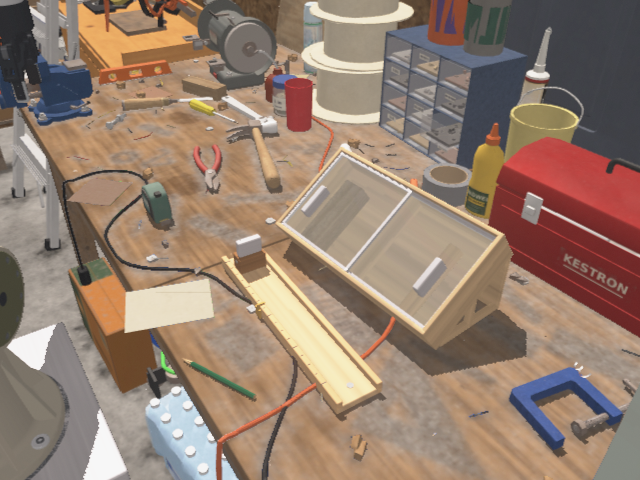

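The top view shows the trough (corners about (247,278)–(470,322)), the stop at its left end, the brass pointer near (335,320), and the case. The wide dark offcut is at (275,190) in the left compartment and the narrow batten is in the right one. The side view agrees.

```bash
python3 - <<'E'
import cv2
im=cv2.imread("pics/top0.png")
def crop(x0,y0,x1,y1,s,n):
    c=cv2.resize(im[y0:y1,x0:x1],None,fx=s,fy=s,interpolation=cv2.INTER_CUBIC)
    for x in range((x0+9)//10*10,x1,10):
        cv2.line(c,(int((x-x0+.5)*s),0),(int((x-x0+.5)*s),8 if x%50 else 18),(0,0,255),1)
        if x%50==0: cv2.putText(c,str(x),(int((x-x0)*s),30),0,.4,(0,0,255),1)
    for y in range((y0+9)//10*10,y1,10):
        cv2.line(c,(0,int((y-y0+.5)*s)),(8 if y%50 else 18,int((y-y0+.5)*s)),(0,0,255),1)
        if y%50==0: cv2.putText(c,str(y),(20,int((y-y0)*s)),0,.4,(0,0,255),1)
    cv2.imwrite(n,c)
crop(240,268,478,330,3.3,"pics/ctrough.png")
crop(220,100,475,260,3.1,"pics/ccase.png")
E
```

```text
(no output)
```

View pics/ctrough.png

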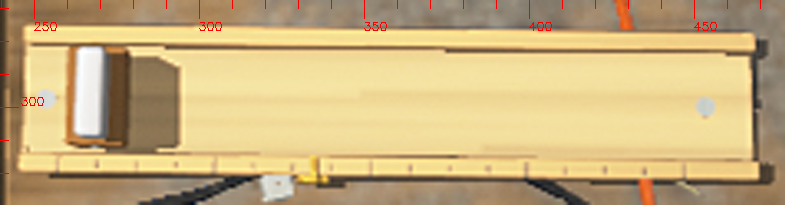

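View pics/ccase.png

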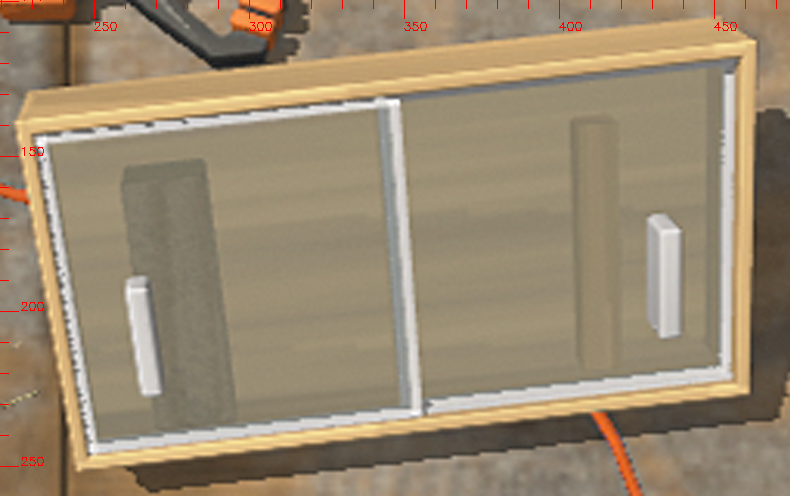

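The crops give, in enlarged pixels: trough rail corners (24,27), (19,170), (755,36), (759,178); stop face edge x≈128; pointer x≈316. Case rim corners are (20,126), (753,42), (82,470), (748,395). The offcut (wide) is confirmed left.

```bash
cat > h.py <<'E'
import numpy as np
from scipy.optimize import least_squares
from scipy.spatial.transform import Rotation as R
def proj(p,P):
    K,T=p["camera_matrix"],p["pose"]
    c=(np.atleast_2d(P)-T[:3,3])@T[:3,:3]; c=c*[1,-1,-1]
    q=c@K.T; return q[:,:2]/q[:,2:]
def ray(p,uv,z):
    K,T=p["camera_matrix"],p["pose"]
    d=np.linalg.solve(K,[uv[0],uv[1],1])*[1,-1,-1]; d=T[:3,:3]@d
    return T[:3,3]+d*(z-T[2,3])/d[2]
def fit(p,L,uv,g):
    f=lambda v:(proj(p,place(v,L))-uv).ravel()
    r=least_squares(f,g); return r.x,r.fun.reshape(-1,2)
def place(v,L):
    L=np.atleast_2d(L); return L@R.from_euler('z',v[2]).as_matrix().T+[v[0],v[1],0]
a=np.radians(35); U=np.array([np.cos(a),0,np.sin(a)]);N=np.array([-np.sin(a),0,np.cos(a)])
def cs(s,y,n): return s*U+np.array([0,y,0])+n*N
def go(tcp,Rt,st):
    "shift/turn for a target in tool axes"
    q=st["orientation"];R0=R.from_quat([q[1],q[2],q[3],q[0]])
    return R0.inv().apply(np.array(tcp)-st["tcp_pos"])*1e3,(R0.inv()*R.from_matrix(Rt)).as_rotvec()
def frame(z,y):
    z=np.array(z)/np.linalg.norm(z);y=np.array(y)-np.dot(y,z)*z;y/=np.linalg.norm(y)
    return np.c_[np.cross(y,z),y,z]
E
python3 - <<'E'
from h import *
from workcell import imaging
p=imaging.camera_params("top")
uv=np.array([[24,27],[19,170],[755,36],[759,178]])/3.3+[240,268]-.5
L=np.array([[38,190,22],[-38,190,22],[38,-190,22],[-38,-190,22]])/1e3
t,r=fit(p,L,uv,[.33,0,0]);print("trough",t,r.round(1).tolist())
inv=lambda v,P:(P[:2]-v[:2])@np.array([[np.cos(v[2]),-np.sin(v[2])],[np.sin(v[2]),np.cos(v[2])]])
print("ptr",inv(t,ray(p,np.array([316,170])/3.3+[240,268]-.5,.025)))
print("face",inv(t,ray(p,np.array([128,98])/3.3+[240,268]-.5,.043)))
uv=np.array([[20,126],[753,42],[82,470],[748,395]])/3.1+[220,100]-.5
L=np.array([cs(.191,.183,.066),cs(.191,-.183,.066),cs(0,.183,.066),cs(0,-.183,.066)])
c,r=fit(p,L,uv,[.5,0,0]);print("case",c,r.round(1).tolist())
# predicted rib tops (closed) for check: left edge of panel near y=.175
for s in(.06,.09,.12): print(s,(proj(p,place(c,cs(s,.135,.0845)))-[220,100])*3.1,(proj(p,place(c,cs(s,-.135,.085)))-[220,100])*3.1)
ps=imaging.camera_params("side")
print(proj(ps,place(c,L)).round().tolist(), proj(ps,place(t,np.array([[38,190,22],[-38,190,22],[38,-190,22],[-38,-190,22]])/1e3)).round().tolist())
E
```

```text
trough [ 0.45951481 -0.04167725 -0.03334692] [[-0.2, -0.7], [-0.3, 0.7], [0.1, -0.9], [0.4, 0.9]]
ptr [-0.03520142  0.03756099]
face [-0.00097183  0.13290934]
case [ 0.59299785 -0.03294009  0.09690452] [[-1.5, -0.9], [1.6, -0.7], [-1.2, 1.4], [1.1, 0.1]]
0.06 [[149.04955212 372.46992985]] [[671.14674573 312.32512807]]
0.09 [[140.64594122 317.6108798 ]] [[670.94372332 256.89174302]]
0.12 [[131.97417141 261.00127945]] [[670.73426614 199.70140147]]
[[341.0, 146.0], [506.0, 234.0], [275.0, 224.0], [424.0, 336.0]] [[259.0, 244.0], [221.0, 256.0], [383.0, 381.0], [337.0, 404.0]]
```

```bash
cat >> h.py <<'E'
TR=[.4595,-.0417,-.0333]; CA=[.5930,-.0329,.0969]
def rot(v,d): return R.from_euler('z',v[2]).apply(d)
DOWN_T=frame([0,0,-1],rot(TR,[0,1,0]))
def show(tcp,Rt):
    from workcell import telemetry
    st=telemetry.get_state(); d,w=go(tcp,Rt,st); print("t",round(st["clock"],2),"tcp",st["tcp_pos"].round(4),"shift",d.round(1),"turn",w.round(3),"F",st["wrist_force"].round(1),"gap",round(st["finger_gap"],4))
E
python3 - <<'E'
from h import *
show(place(TR,[0,.10,.20])[0],DOWN_T)
E
```

```text
t 0.1 tcp [0.2389 0.5226 0.2305] shift [-396.8 -329.1   30.9] turn [-0.002 -0.001 -0.396] F [-0.6 -0.1  0.8] gap 0.0853
```

step_arm(
  moves=[
    [[-397,-329,31],[0,0,-0.396],85],
    [[-397,-329,31],[0,0,-0.396],85],
    [[-397,-329,31],[0,0,-0.396],85],
    [[-397,-329,31],[0,0,-0.396],85],
    [[-397,-329,31],[0,0,-0.396],85],
    [[-397,-329,31],[0,0,-0.396],85],
    [[-397,-329,31],[0,0,-0.396],85],
    [[-397,-329,31],[0,0,-0.396],85],
  ],
)

```text
clock: 0.77
tcp_pos: [0.3808, 0.2282, 0.2115]
orientation: [-0.0, 0.016, 1.0, -0.0]
wrist_force: [1.2, -0.4, -0.2]
finger_gap: 0.0849
grip_force: 0.0
```

```bash
python3 - <<'E'
from h import *
show(place(TR,[0,.10,.20])[0],DOWN_T)
E
```

```text
t 0.77 tcp [0.3808 0.2282 0.2115] shift [ -87.5 -167.2   11.5] turn [-0.    -0.     0.001] F [ 1.2 -0.4 -0.2] gap 0.0849
```

step_arm(
  moves=[
    [[-87,-167,11],[0,0,0],85],
    [[-87,-167,11],[0,0,0],85],
    [[-87,-167,11],[0,0,0],85],
    [[-87,-167,11],[0,0,0],85],
    [[-87,-167,11],[0,0,0],85],
    [[-87,-167,11],[0,0,0],85],
    [[-87,-167,11],[0,0,0],85],
  ],
)

```text
clock: 1.35
tcp_pos: [0.4621, 0.0592, 0.2002]
orientation: [-0.001, 0.018, 1.0, 0.0]
wrist_force: [-0.2, -0.3, 0.6]
finger_gap: 0.0851
grip_force: 0.0
```

```bash
python3 - <<'E'
from h import *
from workcell import imaging
import cv2,pickle
show(place(TR,[0,.148,.046])[0],DOWN_T)
p=imaging.camera_params("wrist");im=imaging.read_camera("wrist")
pickle.dump(p,open("w1.pkl","wb"));cv2.imwrite("pics/w1.png",im[:,:,::-1])
for L in([-.03,.0376,.025],[0,.133,.012],[-.038,.19,.022],[.038,.19,.022],[.022,.148,.072]):print(L,proj(p,place(TR,L)).round(0))
E
```

```text
t 1.35 tcp [0.4621 0.0592 0.2002] shift [ -0.8  47.  154.2] turn [ 0.    -0.001 -0.003] F [-0.2 -0.3  0.6] gap 0.0851
[-0.03, 0.0376, 0.025] [[239. 179.]]
[0, 0.133, 0.012] [[353. 211.]]
[-0.038, 0.19, 0.022] [[424. 168.]]
[0.038, 0.19, 0.022] [[418. 255.]]
[0.022, 0.148, 0.072] [[379. 258.]]
```

View pics/w1.png

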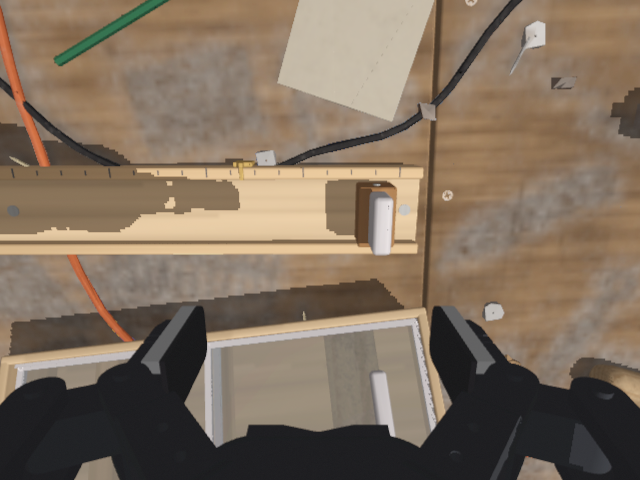

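The wrist view shows the pointer finger at (240.5,172), the stop's top left edge at x≈357 and the rib at (381,222). My model fits within ~2 px.

```bash
python3 - <<'E'
from h import *
import cv2,pickle
p=pickle.load(open("w1.pkl","rb"))
loc=lambda P:R.from_euler('z',-TR[2]).apply(P-[TR[0],TR[1],0])
print(loc(ray(p,[240.5,176],.025)),loc(ray(p,[357,214],.043)),loc(ray(p,[381,192],.072)))
print(loc(ray(p,[424,168],.022)),loc(ray(p,[418,254],.022)))
im=cv2.imread("pics/w1.png");a=cv2.resize(im[155:255,225:290],None,fx=5,fy=5,interpolation=2);b=cv2.resize(im[155:255,345:430],None,fx=5,fy=5,interpolation=2)
cv2.imwrite("pics/w1c.png",np.hstack([a,b]))
E
```

```text
[-0.03260222  0.03881865  0.025     ] [-0.0045776   0.13347728  0.043     ] [-0.02731041  0.1470352   0.072     ]
[-0.0383476   0.18981822  0.022     ] [0.03660417 0.1903377  0.022     ]
```

View pics/w1c.png

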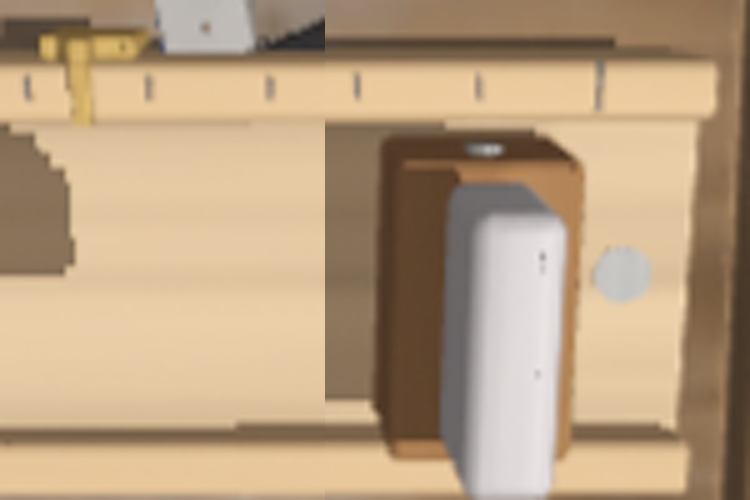

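The enlargement puts the pointer tip at (241.3,179) and the stop's left edge at x≈358 with the rib centre at x≈383. The stop must move about -94 mm along the trough.

step_arm(
  moves=[
    [[-1,48,40],[0,0,0],50],
    [[-1,48,80],[0,0,0],50],
    [[-1,48,120],[0,0,0],50],
    [[-1,48,151],[0,0,0],50],
    [[-1,48,151],[0,0,0],50],
    [[-1,48,151],[0,0,0],10],
    [[-1,48,151],[0,0,0],10],
    [[-1,48,151],[0,0,0],10],
  ],
  grip_force=40,
)

```text
clock: 2.07
tcp_pos: [0.4666, 0.1082, 0.0524]
orientation: [0.002, 0.016, 1.0, -0.001]
wrist_force: [-0.9, -8.4, 0.2]
finger_gap: 0.0142
grip_force: 3.3
```

step_arm(
  moves=[
    [[0,0,0],[0,0,0],8],
    [[0,0,0],[0,0,0],8],
    [[0,0,0],[0,0,0],8],
    [[0,0,0],[0,0,0],8],
    [[0,0,0],[0,0,0],8],
  ],
)

```text
clock: 2.48
tcp_pos: [0.4666, 0.1081, 0.0525]
orientation: [0.002, 0.017, 1.0, 0.0]
wrist_force: [-3.0, -1.3, 7.4]
finger_gap: 0.0133
grip_force: 41.0
```

```bash
python3 - <<'E'
from h import *
show(place(TR,[0,.1485-.0939,.049])[0],DOWN_T)
E
```

```text
t 2.48 tcp [0.4666 0.1081 0.0525] shift [  2.1 -95.4   3.5] turn [0.    0.004 0.   ] F [-3.  -1.3  7.4] gap 0.0133
```

step_arm(
  moves=[
    [[0,-12,0],[0,0,0],8],
    [[0,-26,0],[0,0,0],8],
    [[0,-40,0],[0,0,0],8],
    [[0,-54,0],[0,0,0],8],
    [[0,-68,0],[0,0,0],8],
    [[0,-82,0],[0,0,0],8],
    [[0,-94,0],[0,0,0],8],
    [[0,-94,0],[0,0,0],8],
  ],
)

```text
clock: 3.15
tcp_pos: [0.4634, 0.0136, 0.0525]
orientation: [0.002, 0.017, 1.0, 0.001]
wrist_force: [-2.5, 0.1, 7.8]
finger_gap: 0.0131
grip_force: 41.1
```

step_arm(
  moves=[
    [[0,0,0],[0,0,0],8],
    [[0,0,0],[0,0,0],8],
  ],
)

```text
clock: 3.32
tcp_pos: [0.4634, 0.0136, 0.0525]
orientation: [0.002, 0.017, 1.0, -0.0]
wrist_force: [-2.4, -1.1, 8.5]
finger_gap: 0.013
grip_force: 41.1
```

```bash
python3 - <<'E'
from h import *
from workcell import imaging
import cv2,pickle
show(place(TR,[0,.1485-.0939,.049])[0],DOWN_T)
p=imaging.camera_params("wrist");im=imaging.read_camera("wrist")
pickle.dump(p,open("w2.pkl","wb"))
u,v=proj(p,place(TR,[-.03,.0396,.025]))[0];print(u,v)
x0,y0=int(u)-60,max(0,int(v)-40);print(x0,y0)
cv2.imwrite("pics/w2.png",cv2.resize(im[y0:y0+80,x0:x0+120,::-1],None,fx=6,fy=6,interpolation=2))
for L in([-.025,.0396,.043],[.0,.0396,.012],[-.025,.0396,.012]):print(L,(proj(p,place(TR,L))-[x0,y0]+.5)*6)
E
```

```text
t 3.32 tcp [0.4634 0.0136 0.0525] shift [ 2.1 -0.8  3.5] turn [-0.     0.004 -0.   ] F [-2.4 -1.1  8.5] gap 0.013
280.2788304813325 218.612252634604
220 178
[-0.025, 0.0396, 0.043] [[342.25951687 381.59470927]]
[0.0, 0.0396, 0.012] [[389.44456294 552.40239981]]
[-0.025, 0.0396, 0.012] [[381.41869248 266.97738412]]
```

View pics/w2.png

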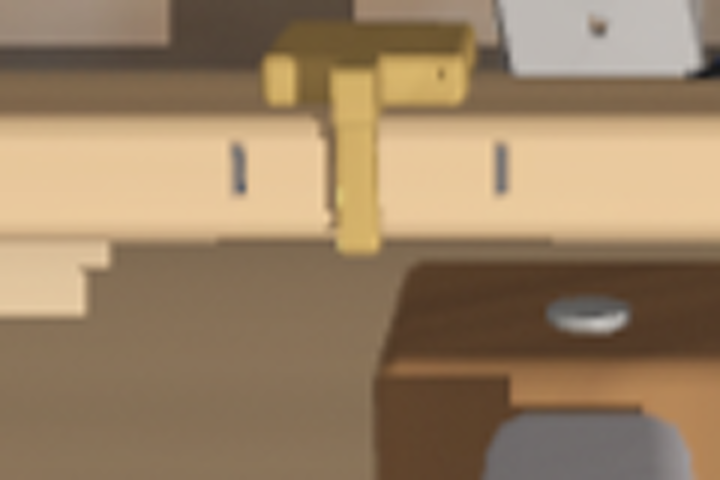

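The pointer finger centre is at x=359 and the stop's front foot corner is at about (409,265), where my model expects 376 for alignment. The stop needs about 1.3 mm more.

step_arm(
  moves=[
    [[0,-1.3,0],[0,0,0],8],
    [[0,-1.3,0],[0,0,0],8],
    [[0,-1.3,0],[0,0,0],8],
  ],
)

```text
clock: 3.62
tcp_pos: [0.4634, 0.0135, 0.0525]
orientation: [0.002, 0.016, 1.0, 0.001]
wrist_force: [-2.9, 4.4, 7.9]
finger_gap: 0.0131
grip_force: 41.2
```

```bash
python3 - <<'E'
from h import *
from workcell import imaging
import cv2
show(place(TR,[0,.1485-.0939,.049])[0],DOWN_T)
p=imaging.camera_params("wrist");im=imaging.read_camera("wrist")
cv2.imwrite("pics/w3.png",im[:,:,::-1])
print(proj(p,place(TR,[[-.03,.0396,.025],[-.025,.0396,.0121],[-.025,.0396,.043]])))
print("ptr",im[213,268:296,2])
for r in(224,226,230,233,250): print(r,im[r,276:306].sum(1))
E
```

```text
t 3.62 tcp [0.4634 0.0135 0.0525] shift [ 2.1 -0.7  3.5] turn [0.002 0.005 0.   ] F [-2.9  4.4  7.9] gap 0.0131
[[280.35158122 218.5999233 ]
 [283.04552392 222.03300623]
 [276.71784706 241.09703097]]
ptr [157 157 157 157 157 157 157 109  91 103 105 106 106 107 104 131 153 157
 157 158 157 158 158 158 158 158 158 158]
224 [325 327 327 327 326 327 327 327 326 325 325 250 196 186 185 186 184 189
 188 186 186 184 184 184 186 187 184 183 181 179]
226 [330 330 330 328 330 330 330 330 330 330 275 201 186 186 183 185 181 184
 182 180 179 181 177 176 176 175 175 174 174 173]
230 [332 333 334 332 334 332 331 335 333 275 197 172 176 180 177 185 183 185
 185 185 185 185 187 188 186 185 182 183 182 181]
233 [337 335 338 336 338 337 337 338 280 204 185 184 184 180 182 181 182 180
 181 183 187 186 186 186 190 187 189 189 190 191]
250 [336 336 336 335 334 334 280 220 207 209 207 210 208 208 208 207 207 206
 204 203 204 203 205 202 199 197 255 310 321 324]
```

step_arm(
  moves=[
    [[0,-1.5,0],[0,0,0],8],
    [[0,-1.5,0],[0,0,0],8],
    [[0,-1.5,0],[0,0,0],8],
  ],
)

```text
clock: 3.92
tcp_pos: [0.4634, 0.0127, 0.0525]
orientation: [0.002, 0.016, 1.0, 0.002]
wrist_force: [-2.2, 5.6, 8.7]
finger_gap: 0.0129
grip_force: 41.2
```

```bash
cat > chk.py <<'E'
from h import *
from workcell import imaging
show(place(TR,[0,.1485-.0939,.049])[0],DOWN_T)
p=imaging.camera_params("wrist");im=imaging.read_camera("wrist")
print(proj(p,place(TR,[[-.03,.0396,.025],[-.025,.0396,.0121],[-.025,.0396,.043]])))
print("ptr",im[213,268:296,2])
for r in(224,226,230): print(r,im[r,272:302].sum(1))
E
python3 chk.py
```

```text
t 3.92 tcp [0.4634 0.0127 0.0525] shift [2.1 0.1 3.5] turn [0.003 0.005 0.001] F [-2.2  5.6  8.7] gap 0.0129
[[282.17888283 218.59561522]
 [284.69818522 222.02653949]
 [278.78001111 241.09879648]]
ptr [157 157 157 157 157 157 157 157 109  84 116 109 105 106 106 108 100 147
 157 157 157 157 157 157 158 158 158 158]
224 [327 327 325 325 325 325 325 327 325 327 327 325 327 328 328 240 192 189
 184 185 184 185 187 184 187 187 185 186 186 185]
226 [330 330 328 330 330 330 329 330 330 329 330 330 331 330 273 204 184 186
 185 183 184 183 181 178 179 179 180 179 178 173]
230 [332 332 333 333 333 332 332 331 332 332 332 332 333 276 196 172 178 179
 178 181 182 187 184 185 186 188 187 185 182 182]
```

step_arm(
  moves=[
    [[0,-1.9,0],[0,0,0],8],
    [[0,-1.9,0],[0,0,0],8],
    [[0,-1.9,0],[0,0,0],8],
  ],
)

```text
clock: 4.22
tcp_pos: [0.4633, 0.0109, 0.0525]
orientation: [0.002, 0.016, 1.0, 0.002]
wrist_force: [-1.6, 5.6, 8.9]
finger_gap: 0.0129
grip_force: 41.2
```

```bash
python3 chk.py
```

```text
t 4.22 tcp [0.4633 0.0109 0.0525] shift [2.1 1.9 3.5] turn [0.004 0.005 0.001] F [-1.6  5.6  8.9] gap 0.0129
[[286.08168487 218.59600724]
 [288.30735133 222.02623692]
 [283.07846837 241.09982774]]
ptr [157 158 157 157 157 157 157 157 157 157 157 157 109  83  99 104 105 106
 106 108 100 148 157 157 157 157 157 157]
224 [325 325 328 326 324 325 327 327 327 328 327 325 326 325 327 240 193 186
 187 186 185 186 184 186 186 187 185 185 186 184]
226 [328 327 329 330 330 330 330 331 329 329 330 330 330 329 273 204 185 184
 183 183 182 184 182 180 181 178 178 178 176 172]
230 [332 332 333 333 333 335 332 333 335 335 332 333 335 276 197 173 176 179
 180 181 185 189 185 187 188 189 186 187 185 183]
```

step_arm(
  moves=[
    [[0,-0.3,0],[0,0,0],8],
    [[0,-0.3,0],[0,0,0],8],
    [[0,2,0],[0,0,0],8],
    [[0,2,0],[0,0,0],20],
    [[0,2,0],[0,0,0],30],
    [[0,2,0],[0,0,0],40],
    [[0,2,-30],[0,0,0],40],
    [[0,2,-60],[0,0,0],40],
  ],
)

```text
clock: 4.93
tcp_pos: [0.4599, 0.0119, 0.1092]
orientation: [-0.002, 0.017, 1.0, 0.001]
wrist_force: [1.0, 0.5, 0.5]
finger_gap: 0.0398
grip_force: 0.0
```

step_arm(
  moves=[
    [[0,0,-40],[0,0,0],40],
    [[0,0,-90],[0,0,0],40],
    [[0,0,-90],[0,0,0],40],
    [[0,0,-90],[0,0,0],40],
    [[0,0,-90],[0,0,0],40],
  ],
)

```text
clock: 5.35
tcp_pos: [0.462, 0.0116, 0.1999]
orientation: [0.001, 0.016, 1.0, 0.0]
wrist_force: [-0.2, 0.0, 0.2]
finger_gap: 0.04
grip_force: 0.0
```

```bash
cat > chk2.py <<'E'
from h import *
from workcell import imaging
import cv2,sys
p=imaging.camera_params("wrist");im=imaging.read_camera("wrist");cv2.imwrite(f"pics/{sys.argv[1]}.png",im[:,:,::-1])
q=proj(p,place(TR,[[-.030,.0396,.025],[-.025,.0396,.0121],[-.025,.0396,.043]]));print(q)
u=int(q[0,0]);v=int(q[0,1]);print("start col",u-12)
print("ptr",im[v-3,u-12:u+14,2])
for z in(.02,.03,.043):
    a=proj(p,place(TR,[[-.025,.0396,z],[-.0245,.0396,.043]]))
a=q[1]+(q[2]-q[1])*np.linspace(.1,1.2,5)[:,None]
for c in a: r=int(round(c[1]));print(c.round(1),im[r,u-12:u+18].sum(1))
E
python3 chk2.py w4
python3 - <<'E'
from h import *
Rt=frame(-rot(CA,N),rot(CA,[0,1,0]))
T=np.array([.079,.135,.0845]); 
g=place(CA,cs(*T))[0]; print("rib top",g, "axis",Rt[:,2])
show(g+.10*rot(CA,N),Rt)
E
```

```text
[[299.63540489 176.61418609]
 [300.39508774 180.3801288 ]
 [298.67895597 186.25489484]]
start col 287
ptr [160 158 161 162 162 162 162 162 162 113  89 106 111 112 133 158 163 162
 162 163 162 162 163 163 162 159]
[300.2 181. ] [336 335 335 335 336 336 337 334 336 337 336 334 321 240 196 188 189 190
 188 189 190 188 190 189 190 188 201 231 252 256]
[299.8 182.6] [342 342 343 342 343 344 341 342 343 343 342 341 259 198 190 192 195 194
 192 195 193 192 190 192 193 192 208 256 355 407]
[299.3 184.2] [344 343 343 344 344 344 344 343 344 344 344 326 241 206 213 214 209 211
 211 212 210 207 206 205 206 205 205 206 206 205]
[298.8 185.8] [349 349 348 350 350 348 348 348 349 348 348 293 255 280 286 282 279 277
 276 275 274 274 274 274 336 352 353 353 352 350]
[298.3 187.4] [349 350 351 349 350 351 350 349 350 349 349 269 225 218 216 215 212 214
 209 209 209 209 208 209 350 378 378 377 376 374]
rib top [0.59610855 0.10303845 0.11453089] axis [ 0.57088571  0.05549262 -0.81915204]
t 5.4 tcp [0.4611 0.0117 0.1987] shift [-75.1  88.3   2.2] turn [-0.039 -0.611 -0.126] F [-0.  -1.3  0.6] gap 0.0401
```

step_arm(
  moves=[
    [[-75,88,2],[-0.039,-0.611,-0.126],36],
    [[-75,88,2],[-0.039,-0.611,-0.126],36],
    [[-75,88,2],[-0.039,-0.611,-0.126],36],
    [[-75,88,2],[-0.039,-0.611,-0.126],36],
    [[-75,88,2],[-0.039,-0.611,-0.126],36],
    [[-75,88,2],[-0.039,-0.611,-0.126],36],
    [[-75,88,2],[-0.039,-0.611,-0.126],36],
    [[-75,88,2],[-0.039,-0.611,-0.126],36],
  ],
)

```text
clock: 6.07
tcp_pos: [0.539, 0.097, 0.1969]
orientation: [0.299, -0.046, 0.953, 0.014]
wrist_force: [0.5, 0.1, 0.9]
finger_gap: 0.036
grip_force: 0.0
```

```bash
cat >> h.py <<'E'
RC=frame(-rot(CA,N),rot(CA,[0,1,0]))
E
python3 - <<'E'
from h import *
from workcell import imaging
import cv2
show(place(CA,cs(.079,.135,.0845-.016))[0],RC)
im=imaging.read_camera("wrist");p=imaging.camera_params("wrist");cv2.imwrite("pics/w5.png",im[:,:,::-1])
print(proj(p,[place(CA,cs(s,.135+d,.0845))[0] for s in(.049,.109) for d in(-.006,.006)]))
E
```

```text
t 6.07 tcp [0.539  0.097  0.1969] shift [ -0.    0.5 116.4] turn [-0.001 -0.002 -0.   ] F [0.5 0.1 0.9] gap 0.036
[[307.85632524 188.75353792]
 [326.76050975 188.75993132]
 [308.50888022 276.40383749]
 [326.14251831 276.41457356]]
```

View pics/w5.png

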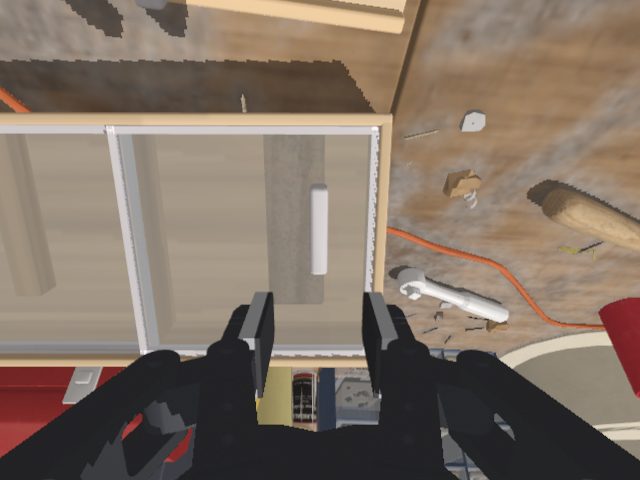

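The rib is at (319,230), matching the model within about 2 px. The offcut spans x≈264–325, y≈135–303 under the glass.

step_arm(
  moves=[
    [[2,2,40],[0,0,0],36],
    [[2,2,80],[0,0,0],36],
    [[2,2,100],[0,0,0],36],
    [[2,2,116],[0,0,0],36],
    [[2,2,116],[0,0,0],8],
    [[2,2,116],[0,0,0],8],
    [[2,2,116],[0,0,0],8],
    [[2,2,116],[0,0,0],8],
  ],
  grip_force=30,
)

```text
clock: 6.78
tcp_pos: [0.6061, 0.1039, 0.1021]
orientation: [0.301, -0.045, 0.952, 0.013]
wrist_force: [22.7, -2.3, -25.1]
finger_gap: 0.011
grip_force: 32.1
```

step_arm(
  moves=[
    [[0,0,0],[0,0,0],8],
    [[0,-10,0],[0,0,0],8],
    [[0,-25,0],[0,0,0],8],
    [[0,-40,0],[0,0,0],8],
    [[0,-55,0],[0,0,0],8],
    [[0,-70,0],[0,0,0],8],
    [[0,-85,0],[0,0,0],8],
    [[0,-100,0],[0,0,0],8],
  ],
)

```text
clock: 7.45
tcp_pos: [0.6153, 0.0058, 0.1022]
orientation: [0.301, -0.047, 0.952, 0.015]
wrist_force: [21.9, 4.9, -25.4]
finger_gap: 0.0111
grip_force: 32.0
```

step_arm(
  moves=[
    [[0,-10,0],[0,0,0],8],
    [[0,-18,0],[0,0,0],8],
    [[0,-22,0],[0,0,0],8],
    [[0,-22,0],[0,0,0],8],
  ],
)

```text
clock: 7.78
tcp_pos: [0.6174, -0.0157, 0.1022]
orientation: [0.301, -0.047, 0.952, 0.016]
wrist_force: [20.4, 4.0, -22.2]
finger_gap: 0.0108
grip_force: 32.3
```

step_arm(
  moves=[
    [[0,0,0],[0,0,0],20],
    [[0,0,0],[0,0,0],36],
    [[0,0,0],[0,0,0],36],
    [[0,0,-40],[0,0,0],36],
    [[0,0,-80],[0,0,0],60],
    [[0,0,-120],[0,0,0],85],
    [[0,40,-120],[0,0,0],85],
    [[0,80,-120],[0,0,0],85],
  ],
)

```text
clock: 8.45
tcp_pos: [0.5416, 0.0535, 0.2058]
orientation: [0.305, -0.042, 0.951, 0.012]
wrist_force: [0.7, 1.0, -0.2]
finger_gap: 0.0817
grip_force: 0.0
```

step_arm(
  moves=[
    [[0,23,0],[0,0,0],85],
    [[0,23,0],[0,0,0],85],
    [[0,23,0],[0,0,0],85],
  ],
)

```text
clock: 8.7
tcp_pos: [0.5372, 0.0811, 0.2015]
orientation: [0.302, -0.048, 0.952, 0.014]
wrist_force: [0.0, -0.2, -0.3]
finger_gap: 0.0851
grip_force: 0.0
```

```bash
python3 - <<'E'
from h import *
from workcell import imaging
import cv2,pickle
show(place(CA,cs(.078,.115,.05))[0],RC)
im=imaging.read_camera("wrist");p=imaging.camera_params("wrist");cv2.imwrite("pics/w6.png",im[:,:,::-1]);pickle.dump(p,open("w6.pkl","wb"))
print(proj(p,[place(CA,cs(s,.115+d,.044))[0] for s in(.008,.148) for d in(-.022,.022)]).round())
E
```

```text
t 8.7 tcp [0.5372 0.0811 0.2015] shift [  1.6  -3.9 140.6] turn [0.001 0.003 0.003] F [ 0.  -0.2 -0.3] gap 0.0851
[[282. 126.]
 [343. 126.]
 [286. 302.]
 [339. 302.]]
```

View pics/w6.png

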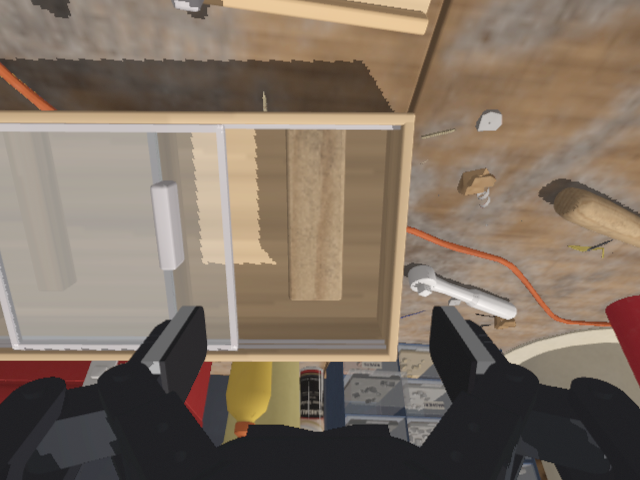

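Door is open. The bare pine offcut spans x 288–345 and y to 299, so it sits 3 mm left of the model and 2 mm lower.

step_arm(
  moves=[
    [[3,-1,40],[0,0,0],64],
    [[3,-1,75],[0,0,0],64],
    [[3,-1,105],[0,0,0],64],
    [[3,-1,130],[0,0,0],64],
    [[3,-1,150],[0,0,0],64],
    [[3,-1,164],[0,0,0],64],
    [[3,-1,171],[0,0,0],64],
    [[3,-1,171],[0,0,0],64],
  ],
)

```text
clock: 9.42
tcp_pos: [0.6328, 0.0868, 0.0566]
orientation: [0.3, -0.046, 0.953, 0.014]
wrist_force: [0.2, 0.5, 1.0]
finger_gap: 0.0642
grip_force: 0.0
```

step_arm(
  moves=[
    [[0,0,0],[0,0,0],38],
    [[0,0,0],[0,0,0],38],
    [[0,0,0],[0,0,0],38],
    [[0,0,0],[0,0,0],38],
    [[0,0,0],[0,0,0],38],
  ],
  grip_force=60,
)

```text
clock: 9.83
tcp_pos: [0.6326, 0.0879, 0.0592]
orientation: [0.301, -0.046, 0.952, 0.014]
wrist_force: [-4.7, -1.2, 4.2]
finger_gap: 0.0428
grip_force: 61.9
```

```bash
python3 - <<'E'
from h import *
from workcell import telemetry
show(place(CA,cs(.0765,.118,.019))[0],RC)
s=telemetry.get_state();print(s["joint_pos"].round(3),s["grip_force"])
E
```

```text
t 9.83 tcp [0.6326 0.0879 0.0592] shift [-0.7  1.6  0.2] turn [-0.001  0.002  0.001] F [-4.7 -1.2  4.2] gap 0.0428
[-0.019  0.225 -0.791 -0.055  0.066 -0.095] 61.85407519340515
```

step_arm(
  moves=[
    [[0,0,-15],[0,0,0],38],
    [[0,0,-40],[0,0,0],38],
    [[0,0,-70],[0,0,0],38],
    [[0,0,-100],[0,0,0],38],
    [[0,0,-125],[0,0,0],38],
    [[0,0,-125],[0,0,0],38],
  ],
)

```text
clock: 10.33
tcp_pos: [0.5612, 0.0813, 0.1654]
orientation: [0.304, -0.047, 0.951, 0.014]
wrist_force: [0.7, 1.3, -0.5]
finger_gap: 0.0429
grip_force: 64.3
```

```bash
cat >> h.py <<'E'
RP=frame([0,0,-1],rot(TR,[1,0,0]))
E
python3 - <<'E'
from h import *
show(place(TR,[0,-.045,.17])[0],RP)
E
```

```text
t 10.33 tcp [0.5612 0.0813 0.1654] shift [  94.5 -157.1  -72.6] turn [0.523 0.461 1.642] F [ 0.7  1.3 -0.5] gap 0.0429
```

step_arm(
  moves=[
    [[94,-157,-73],[0.523,0.461,1.642],38],
    [[94,-157,-73],[0.523,0.461,1.642],38],
    [[94,-157,-73],[0.523,0.461,1.642],38],
    [[94,-157,-73],[0.523,0.461,1.642],38],
    [[94,-157,-73],[0.523,0.461,1.642],38],
    [[94,-157,-73],[0.523,0.461,1.642],38],
    [[94,-157,-73],[0.523,0.461,1.642],38],
    [[94,-157,-73],[0.523,0.461,1.642],38],
  ],
)

```text
clock: 11.0
tcp_pos: [0.4578, -0.0875, 0.1663]
orientation: [0.146, 0.424, 0.894, 0.005]
wrist_force: [0.0, 0.0, -1.7]
finger_gap: 0.0426
grip_force: 64.1
```

```bash
python3 - <<'E'
from h import *
show(place(TR,[0,-.045,.17])[0],RP)
E
```

```text
t 11.0 tcp [ 0.4578 -0.0875  0.1663] shift [-0.4  1.2 -3.6] turn [0.222 0.2   0.714] F [ 0.   0.  -1.7] gap 0.0426
```

step_arm(
  moves=[
    [[0,1,-4],[0.222,0.2,0.714],38],
    [[0,1,-4],[0.222,0.2,0.714],38],
    [[0,1,-4],[0.222,0.2,0.714],38],
    [[0,1,-4],[0.222,0.2,0.714],38],
    [[0,1,-4],[0.222,0.2,0.714],38],
    [[0,1,-4],[0.222,0.2,0.714],38],
    [[0,1,-4],[0.222,0.2,0.714],38],
    [[0,1,-4],[0.222,0.2,0.714],38],
  ],
)

```text
clock: 11.67
tcp_pos: [0.4584, -0.0861, 0.1695]
orientation: [0.0, 0.716, 0.698, 0.0]
wrist_force: [-0.3, -0.4, -0.6]
finger_gap: 0.0429
grip_force: 64.2
```

```bash
python3 - <<'E'
from h import *
from workcell import imaging
import cv2,pickle
show(place(TR,[0,-.045,.030])[0],RP)
im=imaging.read_camera("wrist");p=imaging.camera_params("wrist");cv2.imwrite("pics/w7.png",im[:,:,::-1]);pickle.dump(p,open("w7.pkl","wb"))
t=imaging.read_camera("top");cv2.imwrite("pics/t7.png",t[:,:,::-1])
z=.17-.013
print(proj(p,[place(TR,[dx,-.045+.07,z+h])[0] for dx in(-.022,.022) for h in(0,.038)]).round())
print(proj(p,place(TR,[[-.03,.0396,.025],[.0,.0396,.043]])))
E
```

```text
t 11.67 tcp [ 0.4584 -0.0861  0.1695] shift [ -0.5  -0.5 139.5] turn [0.001 0.001 0.009] F [-0.3 -0.4 -0.6] gap 0.0429
[[263. 138.]
 [246. 144.]
 [376. 140.]
 [395. 146.]]
[[276.29981812 108.73309805]
 [318.89900529 108.39724112]]
```

View pics/w7.png

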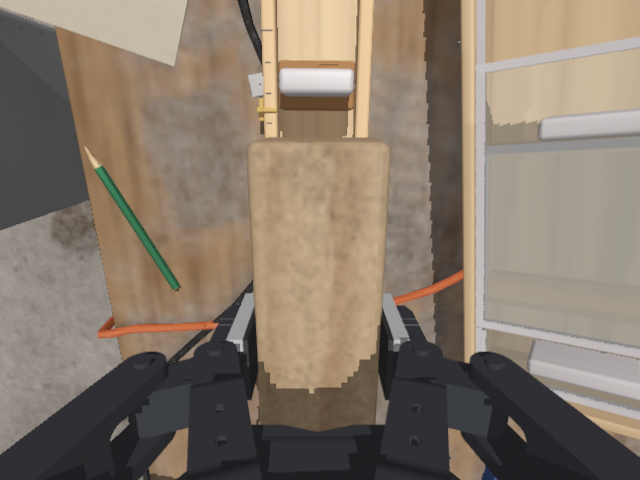

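The offcut is held straight, its front end edge at row ~143 and cols 249–388, centred over the trough. The stop is ahead at rows 60–108 and the pointer at (262,110), so there is about 14 mm clear to the stop.

step_arm(
  moves=[
    [[0,0,40],[0,0,0.009],38],
    [[0,0,80],[0,0,0.009],38],
    [[0,0,110],[0,0,0.009],38],
    [[0,0,128],[0,0,0.009],38],
    [[0,0,136],[0,0,0.009],38],
    [[0,0,139],[0,0,0.009],38],
    [[0,0,139],[0,0,0.009],38],
    [[0,0,139],[0,0,0.009],38],
  ],
)

```text
clock: 12.43
tcp_pos: [0.4589, -0.0859, 0.0327]
orientation: [0.002, 0.719, 0.695, 0.001]
wrist_force: [-0.3, 0.4, -1.6]
finger_gap: 0.043
grip_force: 64.2
```

step_arm(
  moves=[
    [[0,0,1],[0,0,0],38],
    [[0,0,2],[0,0,0],38],
    [[0,0,2],[0,0,0],38],
  ],
)

```text
clock: 12.68
tcp_pos: [0.4586, -0.0859, 0.0301]
orientation: [0.001, 0.719, 0.695, 0.001]
wrist_force: [-0.4, -0.1, -1.6]
finger_gap: 0.0428
grip_force: 64.2
```

step_arm(
  moves=[
    [[0,0,1],[0,0,0],38],
    [[0,0,2],[0,0,0],38],
    [[0,0,2],[0,0,0],38],
  ],
)

```text
clock: 12.93
tcp_pos: [0.4578, -0.0856, 0.0273]
orientation: [0.001, 0.719, 0.695, 0.0]
wrist_force: [0.4, -0.2, -0.7]
finger_gap: 0.0426
grip_force: 64.2
```

step_arm(
  moves=[
    [[0,0,1],[0,0,0],38],
    [[0,0,1],[0,0,0],38],
    [[0,0,1],[0,0,0],38],
  ],
)

```text
clock: 13.18
tcp_pos: [0.4578, -0.0856, 0.0262]
orientation: [0.0, 0.719, 0.695, 0.0]
wrist_force: [0.5, -0.8, -1.7]
finger_gap: 0.0431
grip_force: 64.2
```

step_arm(
  moves=[
    [[0,0,1],[0,0,0],38],
    [[0,0,1],[0,0,0],38],
    [[0,0,1],[0,0,0],38],
  ],
)

```text
clock: 13.43
tcp_pos: [0.4578, -0.0856, 0.0253]
orientation: [0.001, 0.719, 0.695, 0.0]
wrist_force: [0.6, 0.2, -1.9]
finger_gap: 0.0432
grip_force: 64.2
```

```bash
python3 - <<'E'
from h import *
from workcell import imaging
import cv2,pickle
show(place(TR,[0,-.0304,.030])[0],RP)
im=imaging.read_camera("wrist");p=imaging.camera_params("wrist");cv2.imwrite("pics/w8.png",im[:,:,::-1]);pickle.dump(p,open("w8.pkl","wb"))
print("ptr,face top,face foot",proj(p,place(TR,[[-.03,.0396,.025],[.0,.0396,.043],[0,.0396,.012]])).round(1))
print("end at y=.02..", [proj(p,place(TR,[0,y,.050])).round(1)[0].tolist() for y in(.02,.025,.03,.035)])
g=im.sum(2)//3
for c in(290,320,350):print(c,g[60:160,c])
E
```

```text
t 13.43 tcp [ 0.4578 -0.0856  0.0253] shift [13.5  0.2 -4.7] turn [ 0.001  0.001 -0.001] F [ 0.6  0.2 -1.9] gap 0.0432
ptr,face top,face foot [[231.6  97.8]
 [317.8  94.3]
 [317.7  99.6]]
end at y=.02.. [[317.9, 162.1], [317.9, 145.1], [317.9, 127.6], [317.9, 109.6]]
290 [102 101 101 102 102 102 101  92  76  67  67  68  67  68  67  68  67  68
  68  69  68  68  68  68  69  68  69  68  69  69  69  69  67  67  66  64
  62  59  57  56  59  85 105 111 111 110 111 110 111 110 110 111 111 111
 111 112 111 111 111 111 111 111 110 111 112 111 111 112 112 112 111 111
 111 111 111 111 106  86  73 105 122 132 144 150 154 157 160 162 162 162
 161 159 155 152 151 151 149 146 144 142]
320 [102 101 102 101 102 102 100  89  72  68  68  69  67  68  69  68  69  69
  68  68  69  69  68  68  69  69  69  69  70  70  69  68  68  67  66  64
  62  59  58  57  58  85 105 109 109 109 109 109 109 109 109 110 109 109
 110 110 109 109 109 110 109 109 109 109 109 109 109 109 109 110 109 110
 109 110 109 110 105  86  72 103 119 129 139 142 145 148 151 153 151 150
 149 150 148 149 150 152 151 151 150 150]
350 [102 100 101 101 101 101 101  89  72  69  68  69  69  69  69  69  69  70
  70  69  69  69  70  71  70  71  70  70  69  71  71  70  68  68  66  64
  63  60  57  57  58  87 109 115 114 114 114 115 114 115 115 114 114 115
 115 114 115 115 114 114 115 114 114 115 115 114 114 114 115 115 114 115
 115 114 115 114 115  94  73 105 122 128 139 148 150 153 154 153 149 146
 143 143 141 138 137 137 139 139 139 140]
```

step_arm(
  moves=[
    [[0,0,1],[0,0,0],38],
    [[0,0,1],[0,0,0],38],
    [[3,0,1],[0,0,0],38],
    [[6,0,1],[0,0,0],38],
    [[9,0,1],[0,0,0],38],
    [[11,0,1],[0,0,0],38],
    [[11,0,1],[0,0,0],38],
    [[11,0,1],[0,0,0],38],
  ],
)

```text
clock: 14.15
tcp_pos: [0.4583, -0.0741, 0.0245]
orientation: [0.0, 0.719, 0.695, 0.001]
wrist_force: [-0.2, 2.1, 1.8]
finger_gap: 0.0429
grip_force: 64.3
```

```bash
cat > gap.py <<'E'
from h import *
from workcell import imaging
show(place(TR,[0,-.0304,.030])[0],RP)
im=imaging.read_camera("wrist");p=imaging.camera_params("wrist")
print("ptr,face top,face foot",proj(p,place(TR,[[-.03,.0396,.025],[.0,.0396,.043],[0,.0396,.012]])).round(1))
g=im.sum(2)//3
for c in(290,320,350):print(c,g[95:150,c])
u=int(proj(p,place(TR,[-.03,.0396,.025]))[0,0]);print("ptrcol",g[90:150,u-2])
E
python3 gap.py
```

```text
t 14.15 tcp [ 0.4583 -0.0741  0.0245] shift [ 2.   0.1 -5.5] turn [ 0.001 -0.    -0.001] F [-0.2  2.1  1.8] gap 0.0429
ptr,face top,face foot [[233.1 132. ]
 [317.7 133.5]
 [317.6 131. ]]
290 [182 176 170 163 158 152 145 136 125 115 105 101 101  96  80  67  66  67
  67  66  67  67  67  67  67  68  68  68  68  67  68  69  68  68  69  68
  68  67  66  63  61  87  86  71  72  72  77  80  79  79  81  81  83  82
 138]
320 [184 176 170 164 158 152 144 136 126 114 105 102 101  96  81  67  67  68
  68  67  67  69  68  69  68  67  68  68  69  68  68  69  68  69  68  68
  68  67  66  64  68  96  90  72  71  71  74  76  75  74  76  76  76 129
 149]
350 [185 178 171 164 158 151 144 136 125 114 105 102 101  97  81  68  68  69
  69  69  69  68  68  68  68  69  69  70  69  69  69  69  69  70  70  69
  68  67  66  66  69 100  93  71  72  72  75  78  79  78  77  77 128 148
 145]
ptrcol [200 199 196 192 187 181 175 170 164 158 151 144 132 119 131 172 187 188
 189 189 189 190 190 190 191 191 191 192 192 192 193 193 193 194 195 194
 195 195 195 181 169 169 168 166 166 164 163 166 142 110 110 173 195 196
 195 195 195 195 195 196]
```

The stop's top edge is at row 135.5 and the pointer centre at row 133.8, which matches alignment within ~0.2 mm. The offcut lies on the bed with ~2 mm of gap left. Next I close the gap gently.

step_arm(
  moves=[
    [[0.7,0,0],[0,0,0],38],
    [[1.2,0,0],[0,0,0],38],
    [[1.2,0,0],[0,0,0],38],
  ],
)

```text
clock: 14.45
tcp_pos: [0.4584, -0.0737, 0.0245]
orientation: [0.001, 0.719, 0.695, 0.0]
wrist_force: [-0.1, -0.9, 2.0]
finger_gap: 0.0429
grip_force: 64.4
```

step_arm(
  moves=[
    [[0.5,0,0],[0,0,0],38],
    [[0.5,0,0],[0,0,0],38],
    [[0.5,0,0],[0,0,0],38],
  ],
)

```text
clock: 14.7
tcp_pos: [0.4585, -0.0732, 0.0245]
orientation: [0.001, 0.719, 0.695, 0.0]
wrist_force: [-0.5, -2.1, 2.5]
finger_gap: 0.0428
grip_force: 64.4
```

```bash
python3 gap.py
```

```text
t 14.7 tcp [ 0.4585 -0.0732  0.0245] shift [ 1.1 -0.  -5.5] turn [ 0.001  0.001 -0.002] F [-0.5 -2.1  2.5] gap 0.0428
ptr,face top,face foot [[232.7 135. ]
 [317.1 136.8]
 [317.1 133.6]]
290 [203 201 195 189 183 177 171 165 159 153 147 137 127 116 106 102 101  84
  67  67  67  67  67  66  67  66  67  67  68  68  67  68  68  68  68  68
  68  68  67  67  66  65  65  62  68  72  76  78  79  80  81  81  82  82
  83]
320 [205 202 197 191 185 178 172 165 159 153 146 137 127 115 105 101 102  85
  66  67  66  67  67  67  67  68  67  67  68  68  68  68  68  67  68  68
  69  69  68  68  66  66  64  62  67  70  75  75  75  75  75  76  77  76
  76]
350 [206 204 198 193 186 179 173 165 158 152 145 137 126 115 105 101 101  85
  68  68  68  68  68  68  68  67  68  68  68  69  69  69  68  69  69  69
  69  70  69  68  68  66  65  63  68  71  74  77  79  79  78  78  76  75
  74]
ptrcol [202 201 200 200 199 199 197 192 188 183 177 171 165 159 152 144 132 120
 133 175 191 192 192 192 193 193 194 195 195 195 195 195 195 196 196 196
 196 196 195 195 196 183 173 170 168 166 165 164 163 161 140 114 110 172
 195 195 195 195 195 195]
```

step_arm(
  moves=[
    [[0.4,0,0],[0,0,0],38],
    [[0.4,0,0],[0,0,0],38],
    [[0.4,0,0],[0,0,0],38],
  ],
)

```text
clock: 15.0
tcp_pos: [0.4585, -0.0728, 0.0245]
orientation: [0.001, 0.719, 0.695, 0.0]
wrist_force: [-0.2, -3.0, 1.7]
finger_gap: 0.0429
grip_force: 64.4
```

step_arm(
  moves=[
    [[0.4,0,0],[0,0,0],38],
    [[0.4,0,0],[0,0,0],38],
    [[0.4,0,0],[0,0,0],38],
  ],
)

```text
clock: 15.25
tcp_pos: [0.4585, -0.0728, 0.0245]
orientation: [0.001, 0.719, 0.695, -0.0]
wrist_force: [0.1, -5.6, 1.4]
finger_gap: 0.0432
grip_force: 64.4
```

```bash
python3 gap.py | cut -c1-400
```

```text
t 15.25 tcp [ 0.4585 -0.0728  0.0245] shift [ 0.7 -0.1 -5.5] turn [ 0.001  0.002 -0.002] F [ 0.1 -5.6  1.4] gap 0.0432
ptr,face top,face foot [[232.7 136. ]
 [317.  138.1]
 [317.1 134.5]]
290 [203 202 202 200 195 188 182 176 170 164 158 152 145 136 125 114 104 101
  88  70  67  67  66  66  67  67  67  67  68  67  67  68  68  68  68  69
  68  68  68  68  68  67  66  64  61  67  74  78  79  80  81  82  82  83
  82]
320 [205 205 205 202 196 190 184 177 170 163 157 152 144 135 124 113 104 101
  88  71  67  67  67  67  68  68  67  68  67  67  68  67  69  68  68  67
  68  69  69  68  67  67  66  63  62  67  73  75  75  75  76  75  75  76
  76]
350 [207 206 206 204 198 192 185 178 171 164 158 151 144 135 124 113 104 101
  88  71  68  68  68  67  69  68  68  68  68  67  68  69  69  68  69  68
  68  69  69  69  68  67  66  65  63  68  74  76  79  78  77  78  76  75
  74]
ptrcol [204 203 202 200 200 199 199 198 197 192 187 181 176 170 165 158 151 143
 131 118 148 181 191 191 192 192 193 193 194 194 194 195 194 195 195 196
 196 196 196 196 195 195 195 184 171 168 166 165 164 162 161 147 121 110
 172 195 195 195 195 195]
```

Contact is clear: force rose to 5.6 N with no movement, and the stop edge is still at the pointer. Now release and rise.

step_arm(
  moves=[
    [[-0.3,0,0],[0,0,0],38],
    [[-0.3,0,0],[0,0,0],50],
    [[-0.3,0,0],[0,0,0],60],
    [[-0.3,0,0],[0,0,0],64],
    [[-0.3,0,0],[0,0,0],64],
    [[-0.3,0,-20],[0,0,0],64],
    [[-0.3,0,-50],[0,0,0],64],
    [[-0.3,0,-90],[0,0,0],64],
  ],
)

```text
clock: 15.97
tcp_pos: [0.4557, -0.0712, 0.1129]
orientation: [-0.002, 0.719, 0.695, -0.001]
wrist_force: [0.1, -0.6, -0.3]
finger_gap: 0.0639
grip_force: 0.0
```

step_arm(
  moves=[
    [[0,0,-40],[0,0,0],64],
    [[0,0,-80],[0,0,0],64],
    [[0,0,-80],[0,0,0],64],
    [[0,0,-80],[0,0,0],64],
  ],
)

```text
clock: 16.3
tcp_pos: [0.4599, -0.0726, 0.197]
orientation: [0.003, 0.719, 0.695, 0.002]
wrist_force: [0.6, -0.3, -0.4]
finger_gap: 0.064
grip_force: 0.0
```

```bash
python3 - <<'E'
from h import *
from workcell import imaging
import cv2
im=imaging.read_camera("wrist");p=imaging.camera_params("wrist");cv2.imwrite("pics/w9.png",im[:,:,::-1])
q=proj(p,place(TR,[[-.03,.0396,.025],[-.015,.0396,.043],[-.015,.0396,.05],[0,.0396,.043],[.015,.0396,.043]])).round(1);print(q)
g=im.sum(2)//3;v=int(q[0,1])
print("ptr",v-10,[ (c,g[v-10:v+14,c].tolist()) for c in(int(q[0,0])-2,int(q[0,0]))])
for k in(1,3,4):
    print(int(q[k,0]),g[v-10:v+20,int(q[k,0])])
# side camera
ps=imaging.camera_params("side");s=imaging.read_camera("side");cv2.imwrite("pics/s9.png",s[:,:,::-1])
# next: door rib
show(place(CA,cs(.077,.0165,.0845+.09))[0],RC)
E
```

```text
[[278.3 128.5]
 [296.4 128.9]
 [295.9 129.1]
 [316.8 128.9]
 [337.3 128.8]]
ptr 118 [(276, [172, 174, 175, 176, 176, 176, 177, 177, 170, 171, 172, 169, 154, 155, 173, 179, 180, 180, 181, 181, 182, 182, 183, 184]), (278, [90, 95, 98, 98, 98, 99, 100, 101, 101, 98, 94, 94, 99, 105, 108, 109, 111, 111, 112, 112, 115, 117, 117, 116])]
296 [ 86  67  67  68  67  68  69  69  69  68  66  68  75  78  77  75 123 144
 146 145 144 142 138 134 132 132 134 137 142 146]
316 [ 81  67  68  69  68  69  68  68  69  69  65  68  72  74  74  75 122 144
 148 153 151 144 143 146 145 144 145 148 149 150]
337 [ 82  68  69  70  70  70  70  70  71  69  66  65  75  82  84 141 163 163
 163 163 162 161 160 159 158 158 160 162 161 159]
t 16.4 tcp [ 0.4577 -0.072   0.1937] shift [55.2 95.   6.6] turn [-0.518 -0.454 -1.643] F [ 0.4  0.7 -0.3] gap 0.0639
```

Finger centre (row 127.6) and stop edge (row ~128) coincide, with no gap before the offcut. Next, the door.

step_arm(
  moves=[
    [[55,95,7],[-0.518,-0.454,-1.643],36],
    [[55,95,7],[-0.518,-0.454,-1.643],36],
    [[55,95,7],[-0.518,-0.454,-1.643],36],
    [[55,95,7],[-0.518,-0.454,-1.643],36],
    [[55,95,7],[-0.518,-0.454,-1.643],36],
    [[55,95,7],[-0.518,-0.454,-1.643],36],
    [[55,95,7],[-0.518,-0.454,-1.643],36],
    [[55,95,7],[-0.518,-0.454,-1.643],36],
  ],
)

```text
clock: 17.07
tcp_pos: [0.5533, -0.0198, 0.1845]
orientation: [0.184, 0.321, 0.929, 0.008]
wrist_force: [0.2, -0.3, -0.5]
finger_gap: 0.0357
grip_force: 0.0
```

```bash
python3 - <<'E'
from h import *
show(place(CA,cs(.077,.0165,.0845+.09))[0],RC)
E
```

```text
t 17.07 tcp [ 0.5533 -0.0198  0.1845] shift [-1.9  0.9 -1.9] turn [-0.226 -0.201 -0.715] F [ 0.2 -0.3 -0.5] gap 0.0357
```

step_arm(
  moves=[
    [[-2,1,-2],[-0.226,-0.201,-0.715],36],
    [[-2,1,-2],[-0.226,-0.201,-0.715],36],
    [[-2,1,-2],[-0.226,-0.201,-0.715],36],
    [[-2,1,-2],[-0.226,-0.201,-0.715],36],
    [[-2,1,-2],[-0.226,-0.201,-0.715],36],
    [[-2,1,-2],[-0.226,-0.201,-0.715],36],
    [[-2,1,-2],[-0.226,-0.201,-0.715],36],
    [[-2,1,-2],[-0.226,-0.201,-0.715],36],
  ],
)

```text
clock: 17.73
tcp_pos: [0.5539, -0.0208, 0.1867]
orientation: [0.299, -0.042, 0.953, 0.015]
wrist_force: [0.5, 0.9, -0.3]
finger_gap: 0.0361
grip_force: 0.0
```

```bash
python3 - <<'E'
from h import *
from workcell import imaging
show(place(CA,cs(.077,.0165,.0845-.014))[0],RC)
im=imaging.read_camera("wrist");p=imaging.camera_params("wrist")
q=proj(p,[place(CA,cs(.077,.0165+d,.0845))[0] for d in(-.006,.006)]);print(q)
r=int(q[0,1]);c=int(q[0,0])-15;print(c,im[r,c:c+50].sum(1)//3)
E
```

```text
t 17.73 tcp [ 0.5539 -0.0208  0.1867] shift [ -1.1   0.8 104.1] turn [-0.002 -0.002 -0.007] F [ 0.5  0.9 -0.3] gap 0.0361
[[307.9594312  244.12868231]
 [326.88708855 244.00147977]]
292 [161 162 163 160 154 152 151 151 151 152 152 143 140 139 139 123 128 145
 161 180 190 195 196 198 200 202 202 204 204 206 207 207 207 192 185 184
 184 184 184 184 184 184 184 184 184 184 185 185 185 185]
```

step_arm(
  moves=[
    [[-1,1,40],[0,0,-0.007],36],
    [[-1,1,72],[0,0,-0.007],36],
    [[-1,1,92],[0,0,-0.007],36],
    [[-1,1,104],[0,0,-0.007],36],
    [[-1,1,104],[0,0,-0.007],8],
    [[-1,1,104],[0,0,-0.007],8],
    [[-1,1,104],[0,0,-0.007],8],
    [[-1,1,104],[0,0,-0.007],8],
  ],
  grip_force=30,
)

```text
clock: 18.45
tcp_pos: [0.6156, -0.014, 0.1041]
orientation: [0.3, -0.046, 0.953, 0.013]
wrist_force: [15.3, 0.5, -19.7]
finger_gap: 0.011
grip_force: 32.1
```

step_arm(
  moves=[
    [[0,0,0],[0,0,0],8],
    [[0,12,0],[0,0,0],8],
    [[0,27,0],[0,0,0],8],
    [[0,42,0],[0,0,0],8],
    [[0,57,0],[0,0,0],8],
    [[0,72,0],[0,0,0],8],
    [[0,87,0],[0,0,0],8],
    [[0,102,0],[0,0,0],8],
  ],
)

```text
clock: 19.12
tcp_pos: [0.6061, 0.087, 0.1041]
orientation: [0.301, -0.046, 0.953, 0.012]
wrist_force: [15.4, -1.0, -21.0]
finger_gap: 0.0116
grip_force: 32.0
```

step_arm(
  moves=[
    [[0,8,0],[0,0,0],8],
    [[0,14,0],[0,0,0],8],
    [[0,18,0],[0,0,0],8],
    [[0,20,0],[0,0,0],8],
    [[0,20,0],[0,0,0],8],
  ],
)

```text
clock: 19.53
tcp_pos: [0.6045, 0.1038, 0.1041]
orientation: [0.301, -0.044, 0.953, 0.009]
wrist_force: [14.0, -10.3, -17.9]
finger_gap: 0.0111
grip_force: 32.5
```

```bash
python3 - <<'E'
from h import *
show(place(CA,cs(.077,.1365,.0845-.014))[0],RC)
E
```

```text
t 19.53 tcp [0.6045 0.1038 0.1041] shift [2.9 1.6 0.6] turn [-0.011 -0.    -0.001] F [ 14.  -10.3 -17.9] gap 0.0111
```

step_arm(
  moves=[
    [[0,0,0],[0,0,0],18],
    [[0,0,0],[0,0,0],32],
    [[0,0,0],[0,0,0],32],
    [[0,0,-30],[0,0,0],32],
    [[0,0,-70],[0,0,0],32],
    [[0,0,-110],[0,0,0],32],
    [[0,0,-130],[0,0,0],32],
    [[0,0,-130],[0,0,0],32],
  ],
)

```text
clock: 20.2
tcp_pos: [0.5312, 0.1008, 0.218]
orientation: [0.306, -0.047, 0.951, 0.013]
wrist_force: [0.4, 0.1, 0.6]
finger_gap: 0.0317
grip_force: 0.0
```

```bash
python3 - <<'E'
from h import *
from workcell import imaging
import cv2
show(place(CA,cs(.077,.135,.18))[0],RC)
p=imaging.camera_params("wrist");im=imaging.read_camera("wrist");cv2.imwrite("pics/w10.png",im[:,:,::-1])
a=cv2.imread("pics/w5.png")[:,:,::-1]
q=proj(p,[place(CA,cs(.06,.135+d,.0845))[0] for d in(-.006,.006)]+[place(CA,cs(.04,y,.0625))[0] for y in(.175,-.005)]).round(1);print(q)
r=int(q[0,1]);c=int(q[0,0])-15;print(c,im[r,c:c+50].sum(1)//3)
for k in(2,3):
    r=int(q[k,1]);c=int(q[k,0])-20;print(c,im[r,c:c+40].sum(1)//3)
# top view: compare with the first
t=imaging.read_camera("top").astype(int);cv2.imwrite("pics/t10.png",t[:,:,::-1]);b=cv2.imread("pics/top0.png")[:,:,::-1].astype(int)
for r in(150,160,170): print(r,"now",t[r,225:262].sum(1)//3);print(r,"was",b[r,225:262].sum(1)//3);print("div now",t[r,340:365].sum(1)//3,"was",b[r,340:365].sum(1)//3)
E
```

```text
t 20.2 tcp [0.5312 0.1008 0.218 ] shift [ 8.5 -3.9 26.3] turn [-0.003  0.012  0.002] F [0.4 0.1 0.6] gap 0.0317
[[302.3 193.5]
 [319.6 193.5]
 [366.3 160.8]
 [120.  160.1]]
287 [147 148 147 147 147 147 147 147 147 147 147 147 148 147 148 147 147 133
 140 159 180 197 202 204 205 206 207 207 208 209 210 211 212 204 171 150
 147 147 148 148 148 148 147 148 147 148 148 148 147 148]
346 [149 149 148 147 146 145 145 145 145 144 144 144 144 143 140 186 205 207
 208 192 203 208 147 120 146 170 175 176 177 178 179 181 185 140 106 103
 107 113 117 122]
100 [145 146 146 146 145 145 146 145 145 145 146 146 145 145 145 146 145 145
 145 145 145 195 203 204 204 204 204 202 190 175 152 154 164 161 159 159
 159 159 159 159]
150 now [119 165 213 191 190 181 130 150 233 233 209 128 144 145 146 146 145 145
 145 145 145 144 146 146 144 145 145 145 145 145 145 146 144 145 144 145
 145]
150 was [111 152 205 180 179 170 120 138 218 221 194 119 134 136 136 135 135 136
 133 136 136 135 134 135 136 133 136 134 134 136 135 134 135 135 135 135
 135]
div now [152 146 141 157 160 155 180 223 222 216 172 145 150 15
[... 648 characters left out ...]
38 139 140 138
 137 139 138 139 139 140 141]
170 now [146 148 147 143 129 156 199 188 187 165  97 162 232 212 144 140 150 150
 148 151 150 149 149 149 149 150 148 148 148 149 149 148 148 149 150 149
 149]
170 was [136 136 136 133 121 145 187 177 176 153  90 151 221 196 134 129 139 139
 140 139 138 140 139 139 139 140 138 139 138 139 137 140 139 141 137 122
 119]
div now [147 148 146 142 143 171 155 158 190 224 223 204 131 141 142 142 142 141
 142 142 141 141 142 140 142] was [136 138 137 131 134 158 146 147 178 211 211 190 125 130 134 132 132 132
 132 133 132 130 131 133 131][ WARN:0@0.725] global loadsave.cpp:1063 imwrite_ Unsupported depth image for selected encoder is fallbacked to CV_8U.
```

The door edges match the first picture exactly, so it is shut. Handing in.

step_arm(
  moves=[
    [[0,0,0],[0,0,0],32],
    [[0,0,0],[0,0,0],32],
    [[0,0,0],[0,0,0],32],
  ],
)

```text
clock: 20.55
tcp_pos: [0.53, 0.1003, 0.2097]
orientation: [0.3, -0.046, 0.953, 0.013]
wrist_force: [-0.3, 0.6, -0.5]
finger_gap: 0.0318
grip_force: 0.0
```

```bash
python3 -c "
from workcell import env
print(env.hand_in())"
```

```text
the job is handed in; nothing more can be done
None
```

The job is handed in at about 20.6 s of the 72 s; no verdict came back. By my camera measurements the stop is level with the pointer to within about 0.3 mm, the pine offcut lies flat in the trough butted against it, the left door is fully shut, and I did not touch the batten.

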